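# Slide the sample carrier under the measuring bridge and start the reading

## Robot

A 6-joint arm with a two-finger parallel gripper is mounted at the origin on the work surface. World frame = base frame: x ahead of the robot, y to its left, z up, the work surface at z = 0. Lengths are in m, angles in rad, forces in N, time in s.
With the tool pointing down it reaches from about 0.25 to 0.725 m from the base axis. Payload 4 kg.
Tool frame: the origin (TCP) lies midway between the tips of the shut fingers; the grasp point (between the pads) lies 19 mm behind it; z points along the fingers, y is the line along which they close (so a half turn about z gives the same grasp; the last joint's range is limited). The gripper opens to 85 mm and grips with 20 to 120 N. Pads are 22 mm wide; open, the fingers measure 114 mm over their backs; the gripper's body (76 mm by 85 mm) begins 54 mm behind the grasp point. The pads swing forward as they close: fully open they stand 13 mm farther back than shut.
Start: joints at [1.22, 0.241, 0.005, 1.335, 0, 1.571], TCP at [0.172, 0.47, 0.231] pointing down, gripper open.
Joint ranges: [-2.72, 2.72], [-1.05, 1.87], [-1.09, 1.28], [-1.99, 2.15], [-1.42, 1.44], [-3.14, 3.14]. Speed limits (rad/s): [2.79, 2.79, 3.14, 3.14, 3.14, 3.14].

## Interface

Orientations are given as a unit quaternion [x, y, z, w].
In Python, from cell import observe, snapshot, camera_model, hand_in, search_frame, silhouettes gives the robot as it stands. The module is installed in compiled form; this text tells all that it offers.
- The arm moves only by the tool step_arm, never from a script. Its argument "rows" is a list of rows, each a list of 7 numbers: the turn, a rotation vector about the tool's x, y, z in degrees, then the shift along the tool's x, y, z in mm, then the closure, from -1 (fully open) to 1 (shut), so that 0 is half open. In form: [[rx, ry, rz, dx, dy, dz, fingers], ...]. A call has 1 to 20 rows; each row shifts and turns the commanded pose from where the row before left it, along the tool's axes as they then stand; what a row does not reach is not made up. A row lasts 1/8 s, in which the tool goes at most 62.5 mm and 10.7 degrees, less where a joint would pass 70% of its speed; a pose out of reach is approached as far as the arm can. A call with a gripper value outside its range is refused whole. The fingers move at their own pace and stop on an object; the grip force is fixed at half the most. Time passes only in rows, so rows that do not move let the fingers close. It gives the time, the measured TCP pose, the force, the opening and the grip force at its end, in the units of the state.
- observe(): the state, without advancing time (a new reading comes with each control period).
- snapshot(name): name is "side" or "top"; returns (picture, depth): 480x640x3 uint8, blue, green, red; 480x640 float32, m along the optical axis (not along the pixel's ray), 0 where there is no reading.
- camera_model(name): a dict with "camera_matrix" (3x3 intrinsics, pixels), "D" ([k1, k2, p1, p2, k3] as OpenCV has them; the pictures are not rectified), "extrinsics" (4x4, takes a point from camera to world coordinates). Camera axes: x right, y up, looking along -z (the intrinsics and any distortion apply to the point x, -y, -z); pixel columns grow to the right and rows downward; lengths in m; the calibration is good to about 2 mm. A picture is of the moment at which its call begins. camera_model takes no time and is no camera call.
- hand_in(): hands the job in; it is judged then, once.
Trained networks look in the newest picture that a camera, given by its name, has taken for a name from the list of things; names that differ only in an ending like _2 or _b are one class to them, and where a whole thing is asked for, a point or a joint stands for the part that bears it (a point fixed in the world has none). Each returns a list of dicts, best first, with "score" (0 to 1); they miss things now and then, are a little off and sometimes report something else, mostly with a low value. They report only what shows in the picture. A call takes as long as a camera call.
- search_frame(camera, target): "xyz" ([x, y, z] in m, in world coordinates, good to about 4 mm: the middle of the surface that is visible of it).
- silhouettes(camera, target): "pixels" (480x640 bool, what is visible of it).
The state is a dict: "time": time; "joints": joint angles; "qd": joint speeds; "joint_efforts": joint torques, N m; "eef_pos": TCP position; "eef_rot": TCP orientation; "contact_force": force on the tool from outside, world axes, zero at the start; "moment": the same for the moment, N m; "width": opening from 0.0 (shut) to 1.0 (fully open); "grip_force": force on a finger pad.
Only numpy, scipy, OpenCV 4.12 (cv2) and the standard library are available. Lean on these libraries where they do the work, as an engineer would, in place of code of your own. Each camera call takes 0.05 s, during which the arm holds its last target. There are 200 camera calls.

## Task

Push the flat sample carrier, with the round glass dish riding on it, along the bench and under the low measuring bridge, leading end first, until it is fully home and square against the stop bar at the back; then press the green start button on the control box all the way down and let it come up again. Only push and press: do not lift or tip the carrier, do not touch the dish or shake it out of its seat, do not press start before the carrier is home, and leave the other things on the bench where they are.

Things in the scene. Friction and masses are not known exactly. Their poses are not given: they have to be found in the camera images.
- bridge: White and blue measuring bridge, fixed to the bench. Origin on the bench under the middle of the beam; own +x is the direction in which the carrier slides in. Beam: 134 mm along own y, own x -35 to +35 mm, underside 26 mm, top 48 mm above the bench; a round sensor head, 48 mm diameter, on top reaches 68 mm. The carrier has 7 mm play each side and 5 mm headroom over the dish.
- mouth (a point): Middle of the bridge's entry, on the bench (bridge own x -35 mm). Side walls 15 mm thick stand 104 mm apart inside (own y -52 to +52 mm) from own x -35 to +35 mm. In front of them low steel guide strips, 12 mm high, flare outward to own x -64 mm, where they stand 122 mm apart inside.
- stop (a point): Middle of the near face of the dark stop bar behind the beam, bridge own x +50 mm; the bar is 12 mm high. Fully home, the carrier's leading edge rests on it, the carrier's origin is at bridge own x -15 mm, y 0, the x axes of both are parallel, and the carrier's lip is still 45 mm outside the mouth.
- carrier: Loose aluminium plate, 130 mm (own x) by 90 mm (own y), 6 mm thick, its long sides turned up to 14 mm above the bench (3 mm thick), about 0.25 kg; origin at the centre of its underside. Own +x is the leading end. It starts 200 to 240 mm before the bridge's centre, up to 25 mm out of line and 0.3 rad askew; it slides with friction; lip and long sides can be pushed.
- lip (a point): Middle of the rear face of the orange push lip at the carrier's trailing end (carrier own x -65 mm), 13 mm above the bench. The lip is 6 mm thick and runs over the full 90 mm width; its top is 20 mm above the bench.
- dish: Closed round glass dish with amber sample and white band, 60 mm diameter, 15 mm high, about 40 g, loose, riding on the carrier at own x +15 mm, y 0 of the carrier between four black locating blocks (about 2 mm play, the blocks stand 4 mm above the plate); its top is 21 mm above the bench. Origin at the centre of its underside.
- console: White control box with a blue display strip, fixed, 90 mm (own x) by 100 mm (own y) by 40 mm high; origin at the centre of its underside. The green button sits on its top at own x -15 mm, y 0.
- start (a joint): Green start button, value in m: 0 = up, grows as it is pressed straight down, 0.006 = fully down. A spring brings it up; fully down takes 5 N.
- start_top (a point): Centre of the top face of the green start button (28 mm diameter), facing up; moves with it.
- bottle: Bystander: amber bottle with blue cap, 50 mm diameter, 110 mm high; origin at the centre of its underside. Leave alone.
- beaker: Bystander: small glass beaker, 56 mm across, 70 mm high; origin at the centre of its underside. Leave alone.
- weight: Bystander: brass calibration weight with a knob, 30 mm diameter, 50 mm high; origin at the centre of its underside. Leave alone.
- spatula: Bystander: lab spatula with black handle, 180 mm long, lying along its own x; origin at the middle, at the bench. Leave alone.
- jar: Bystander: white jar with yellow label, 54 mm diameter, 60 mm high; origin at the centre of its underside. Leave alone.
- ring_stock: Bystander: solid steel cylinder, 50 mm diameter, 30 mm high; origin at the centre of its underside. Leave alone.

How it is judged:
By the outcome, as a careful person would: the job done as asked, in the order asked, and still so for the second after the job is handed in, with the robot touching nothing.
It also fails if it takes over 59 s, if anything falls off the work surface, if the arm or the gripper's body presses on something with over 40 N, if the wrist force passes 120 N, or if a joint passes its speed limit or range.

## Working session

There is one attempt and no reset: what is moved stays moved. The work goes in short steps, Python scripts to look and compute and a tool call to move; the robot and the scene stay as the last step left them, time stands still between calls to the robot, and variables do not carry over. Pictures are saved under pics/ and viewed, at most 10 in all, crops included, and the job is handed in when it is done.

Besides the shell and the picture viewer there is one more tool, called as name(argument=value, ...) on one line, values as JSON. step_arm: Moves the arm, as the interface text tells. Its arguments: {"type":"object","properties":{"rows":{"type":"array","items":{"type":"array","items":{"type":"number"}}}},"required":["rows"]}

```bash
mkdir -p pics; cat > h.py <<'E'
import numpy as np, cv2
from cell import *
def world(cam, depth, mask):
    m=camera_model(cam); K=np.array(m["camera_matrix"]);D=np.array(m["D"]);T=np.array(m["extrinsics"])
    v,u=np.nonzero(mask&(depth>0)); d=depth[v,u]
    p=cv2.undistortPoints(np.stack([u,v],1).astype(float).reshape(-1,1,2),K,D).reshape(-1,2)
    c=np.stack([p[:,0]*d,-p[:,1]*d,-d],1)
    return c@T[:3,:3].T+T[:3,3]
E
python3 - <<'E'
from h import *
s=observe(); print({k:np.round(v,3) for k,v in s.items()})
for c in("top","side"):
    im,d=snapshot(c); cv2.imwrite(f"pics/{c}0.png",im); print(c,np.round(camera_model(c)["extrinsics"],2).tolist())
    for t in("bridge","carrier","lip","dish","console","start_top","stop","mouth"):
        try:
            r=search_frame(c,t); print(t,[(np.round(a["xyz"],3).tolist(),round(a["score"],2)) for a in r[:3]])
        except Exception as e: print(t,e)
E
```

```text
{'time': np.float64(0.0), 'joints': array([ 1.22 ,  0.241,  0.004,  1.335, -0.   ,  1.571]), 'qd': array([-0.001,  0.001, -0.   ,  0.001,  0.001,  0.001]), 'joint_efforts': array([-1.0000e-03, -3.7232e+01,  2.5241e+01,  1.7000e-02,  0.0000e+00,
       -0.0000e+00]), 'eef_pos': array([0.172, 0.469, 0.23 ]), 'eef_rot': array([ 0.174,  0.985, -0.001, -0.   ]), 'contact_force': array([-0.22 ,  0.847,  0.702]), 'moment': array([-0.   ,  0.051,  0.025]), 'grip_force': np.float64(0.0), 'width': np.float64(1.003)}
top [[-0.02, 0.98, -0.18, 0.41], [-1.0, -0.02, 0.0, -0.03], [-0.0, 0.18, 0.98, 0.97], [0.0, 0.0, 0.0, 1.0]]
bridge [([0.502, -0.054, 0.045], 0.71)]
carrier [([0.454, 0.181, 0.003], 0.77)]
lip [([0.454, 0.185, 0.004], 0.93)]
dish [([0.462, 0.149, 0.023], 0.62)]
console [([0.523, -0.269, 0.045], 0.87)]
start_top [([0.508, -0.277, 0.058], 0.71)]
stop [([0.503, -0.053, 0.051], 0.63)]
mouth [([0.506, -0.053, 0.05], 0.61)]
side [[0.88, 0.24, -0.42, 0.15], [-0.48, 0.4, -0.78, -0.83], [-0.02, 0.88, 0.47, 0.57], [0.0, 0.0, 0.0, 1.0]]
bridge [([0.492, -0.075, 0.038], 0.67)]
carrier [([0.454, 0.17, 0.006], 0.73)]
lip [([0.449, 0.169, 0.006], 0.77)]
dish [([0.459, 0.134, 0.02], 0.8)]
console [([0.507, -0.298, 0.039], 0.64), ([0.434, 0.369, 0.022], 0.5)]
start_top [([0.51, -0.279, 0.062], 0.62)]
stop [([0.491, -0.074, 0.043], 0.97)]
mouth [([0.491, -0.074, 0.038], 0.83)]
```

View pics/top0.png

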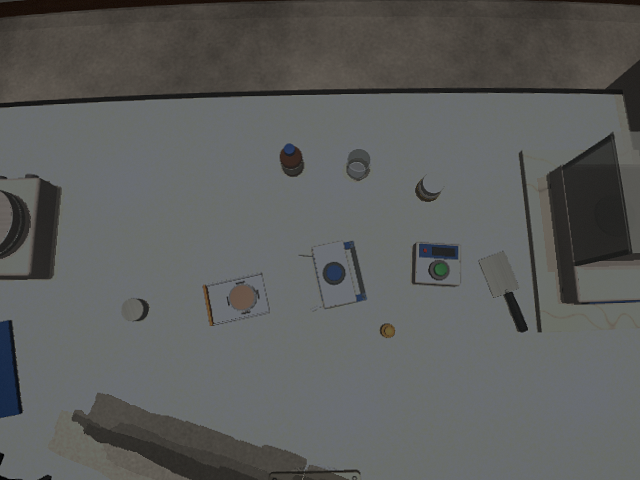

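```bash
cat >> h.py <<'E'
def rect(P):  # min-area rectangle in bench plane: centre, sizes(mm), yaw deg of first side
    (c,s,a)=cv2.minAreaRect((P[:,:2]*1000).astype(np.float32)); return np.round(c,1),np.round(s,1),round(a,1)
def mask(c,t):
    r=silhouettes(c,t); return r[0]["pixels"] if r else None
E
python3 - <<'E'
from h import *
im,d=snapshot("top")
for t in("bridge","carrier","dish","console","start_top","bottle","beaker","weight","spatula","jar","ring_stock"):
    m=mask("top",t)
    if m is None: print(t,None);continue
    P=world("top",d,m); v,u=np.nonzero(m)
    print(t,m.sum(),"px",(u.min(),u.max(),v.min(),v.max()),"z%",np.round(np.percentile(P[:,2],[2,50,98]),3))
    h={"bridge":(.043,.055),"carrier":(.0,.03),"console":(.034,.048)}.get(t,(.0,.2))
    Q=P[(P[:,2]>h[0])&(P[:,2]<h[1])]
    if len(Q): print("   ",rect(Q),np.round(np.median(Q,0),3))
    if t=="bridge":
        Q=P[P[:,2]>.06]; print("  head",Q[:,:2].min(0),Q[:,:2].max(0),np.median(Q,0))
E
```

```text
bridge 2495 px (np.int64(299), np.int64(366), np.int64(241), np.int64(310)) z% [0.01  0.048 0.07 ]
    (array([506.6, -49.6]), array([133.6,  69.7]), 11.1) [ 0.499 -0.05   0.048]
  head [ 0.48352629 -0.07195997] [ 0.52976833 -0.02601481] [ 0.50620631 -0.04931922  0.06738613]
carrier 1913 px (np.int64(203), np.int64(269), np.int64(273), np.int64(325)) z% [0.003 0.007 0.022]
    (array([460.3, 163.4]), array([ 90.6, 132.9]), 10.9) [0.456 0.181 0.007]
dish 622 px (np.int64(228), np.int64(257), np.int64(284), np.int64(310)) z% [0.011 0.022 0.025]
    (array([463.4, 148.8]), array([61.3, 56.5]), 88.9) [0.463 0.148 0.022]
console 2073 px (np.int64(411), np.int64(460), np.int64(242), np.int64(285)) z% [0.005 0.041 0.063]
    (array([ 524.7, -276.2]), array([100.7,  90.9]), 84.9) [ 0.532 -0.27   0.041]
start_top 155 px (np.int64(434), np.int64(447), np.int64(263), np.int64(276)) z% [0.052 0.062 0.065]
    (array([ 510.4, -276.4]), array([27.2, 30.6]), 24.6) [ 0.51  -0.274  0.062]
bottle 595 px (np.int64(280), np.int64(302), np.int64(143), np.int64(175)) z% [0.001 0.074 0.112]
    (array([778
[... 249 characters left out ...]
px (np.int64(380), np.int64(395), np.int64(323), np.int64(337)) z% [0.002 0.032 0.052]
    (array([ 387., -165.]), array([29.6, 34. ]), 12.0) [ 0.387 -0.16   0.032]
spatula 1517 px (np.int64(479), np.int64(527), np.int64(252), np.int64(332)) z% [0.    0.005 0.021]
    (array([ 458.8, -436.4]), array([179.8,  66.8]), 17.9) [ 0.485 -0.433  0.005]
jar 633 px (np.int64(415), np.int64(444), np.int64(173), np.int64(201)) z% [-0.     0.059  0.064]
    (array([ 697.2, -273.9]), array([60.7, 51.8]), 59.7) [ 0.693 -0.267  0.059]
ring_stock 472 px (np.int64(121), np.int64(147), np.int64(299), np.int64(320)) z% [0.007 0.03  0.034]
    (array([439.5, 386.7]), array([45.4, 49.4]), 1.3) [0.439 0.382 0.03 ]
```

The view shows the carrier with its lip on the left (lip about (208,305), dish (243,297)), the bridge at (335,273) and the button at (440,269). All of it fits the given sizes. The carrier is nearly in line: 4 mm off in y, with the heading about equal. I'll push the lip with both fingertips, half open.

step_arm(rows=[[0,0,0,-40,-12.4,0,0],[0,0,0,-40,-12.4,0,0],[0,0,0,-40,-12.4,0,0],[0,0,0,-40,-12.4,0,0],[0,0,0,-40,-12.4,0,0],[0,0,0,-40,-12.4,0,0],[0,0,0,-40,-12.4,0,0],[0,0,0,-41,-12.4,0,0],[0,0,9.8,0,0,20,0],[0,0,9.8,0,0,20,0],[0,0,9.8,0,0,20,0],[0,0,9.8,0,0,20,0],[0,0,9.8,0,0,20,0],[0,0,9.9,0,0,20,0],[0,0,0,0,0,0,0],[0,0,0,0,0,0,0]])

```text
time: 3.5
eef_pos: [0.4396, 0.2663, 0.112]
eef_rot: [0.635, 0.772, 0.0, 0.0]
contact_force: [1.3, -0.3, 0.2]
width: 0.502
grip_force: 0.0
```

```bash
cat >> h.py <<'E'
from scipy.spatial.transform import Rotation as R
def rel():
    im,d=snapshot("top"); P=world("top",d,mask("top","bridge")); Q=P[(P[:,2]>.043)&(P[:,2]<.055)]
    return im,d
B=np.array([506.6,-49.6]); ba=np.radians(-78.9); bx=np.array([np.cos(ba),np.sin(ba)]); by=np.array([-bx[1],bx[0]])
def inB(p): p=np.asarray(p)-B; return np.round([p@bx,p@by],1)
def tool():
    s=observe(); r=R.from_quat(s["eef_rot"]).as_matrix(); p=s["eef_pos"]*1000
    print("t",round(s["time"],2),"tcp",np.round(p,1),"inB",inB(p[:2]),"x",np.round(r[:,0],3),"ydeg",round(np.degrees(np.arctan2(r[1,1],r[0,1])),2),"F",np.round(s["contact_force"],1),"w",round(float(s["width"]),2))
E
python3 - <<'E'
from h import *
tool()
im,d=snapshot("side"); cv2.imwrite("pics/side1.png",im)
m=mask("top","carrier") if snapshot("top") else 0
im,d=snapshot("top")
P=world("top",d,m);P=P[P[:,2]>.002]; r=rect(P); print(r,inB(r[0]))
E
```

```text
t 3.5 tcp [439.6 266.3 112. ] inB [-322.9   -4.9] x [-0.193  0.981  0.   ] ydeg 11.14 F [ 1.3 -0.3  0.2] w 0.5
(array([460.8, 166.1]), array([ 94.1, 137.3]), 10.0) [-220.5   -3.4]
```

View pics/side1.png

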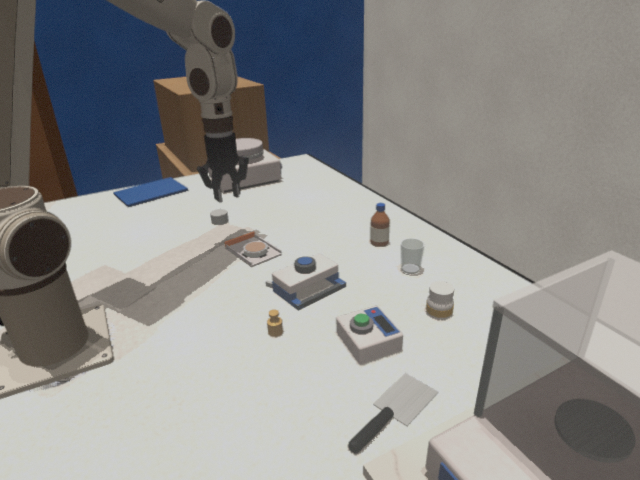

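The side view shows the gripper over the bench behind the lip, with the space around it clear. Next I lower it, approach and begin a gentle push, including a 4 mm sideways drift for centring.

step_arm(rows=[[0,0,0,0,0,30,0],[0,0,0,0,0,30,0],[0,0,0,0,0,25,0],[0,0,0,0,0,15,0],[0,0,0,0,0,6,0],[0,0,0,-8,0,0,0],[0,0,0,-8,0,0,0],[0,0,0,-4,0,0,0],[0,0,0,-2,0,0,0],[0,0,0,-2,0,0,0],[0,0,0,-2,0,0,0],[0,0,0,-2,0,0,0],[0,0,0,-2,0,0,0],[0,0,0,-2,0,0,0],[0,0,0,-2,0,0,0],[0,0,0,-3,0.1,0,0],[0,0,0,-4,0.2,0,0],[0,0,0,-4,0.2,0,0],[0,0,0,-4,0.2,0,0],[0,0,0,-4,0.2,0,0]])

```text
time: 6.2
eef_pos: [0.4502, 0.2139, 0.0053]
eef_rot: [0.636, 0.772, 0.0, -0.0]
contact_force: [-1.5, 2.2, 0.4]
width: 0.502
grip_force: 1.1
```

```bash
cat >> h.py <<'E'
def look(n=None):
    tool(); im,d=snapshot("top"); m=mask("top","carrier"); d0=mask("top","dish")
    if n: cv2.imwrite(f"pics/{n}.png",cv2.resize(im[200:360,180:480],None,fx=2.6,fy=2.6))
    for t,k in(("carrier",m),("dish",d0)):
        if k is None: print(t,None); continue
        P=world("top",d,k); P=P[(P[:,2]>.003)&(P[:,2]<.026)]; r=rect(P); print(t,r,inB(r[0]),"front",inB(P[:,:2].T.mean(1)*1000), "x-range",np.percentile((P[:,:2]*1000-B)@bx,[0.5,99.5]).round(1))
E
python3 - <<'E'
from h import *
look("c2")
E
```

```text
t 6.2 tcp [450.2 213.9   5.3] inB [-269.5   -4.6] x [-0.191  0.982  0.   ] ydeg 11.0 F [-1.5  2.2  0.4] w 0.5
carrier (array([464.4, 137.9]), array([ 90.3, 130.9]), 11.6) [-192.1   -5.3] front [-198.5   -4.8] x-range [-256.2 -127.4]
dish (array([468.3, 124.4]), array([63.5, 58.3]), 88.8) [-178.1   -4.1] front [-176.8   -5. ] x-range [-206.8 -147.4]
```

View pics/c2.png

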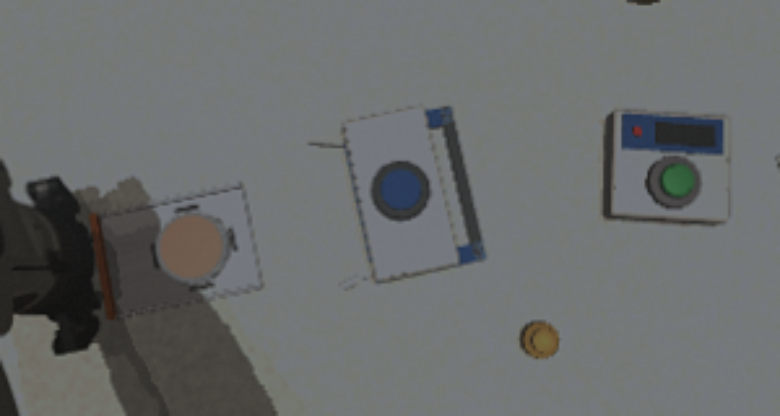

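The carrier is moving straight, with the dish seated (dish (193,246), lip (104,265), guides at (325,145) and (350,283) in the crop). I'll push on with the same drift.

step_arm(rows=[[0,0,0,-2,0.1,0,0],[0,0,0,-4,0.3,0,0],[0,0,0,-4,0.3,0,0],[0,0,0,-4,0.3,0,0],[0,0,0,-4,0.3,0,0],[0,0,0,-4,0.3,0,0],[0,0,0,-4,0.3,0,0],[0,0,0,-4,0.3,0,0],[0,0,0,-4,0.3,0,0],[0,0,0,-4,0.3,0,0],[0,0,0,-4,0.3,0,0],[0,0,0,-4,0.3,0,0],[0,0,0,-4,0.3,0,0],[0,0,0,-4,0.3,0,0],[0,0,0,-4,0.3,0,0],[0,0,0,-4,0.3,0,0],[0,0,0,-3,0.2,0,0],[0,0,0,-2,0,0,0]])

```text
time: 8.6
eef_pos: [0.4677, 0.1492, 0.0053]
eef_rot: [0.636, 0.772, -0.0, 0.0]
contact_force: [-0.7, 1.8, -0.7]
width: 0.498
grip_force: 0.8
```

```bash
python3 - <<'E'
from h import *
look("c3")
E
```

```text
t 8.6 tcp [467.7 149.2   5.3] inB [-2.025e+02  1.000e-01] x [-0.191  0.982 -0.   ] ydeg 10.99 F [-0.7  1.8 -0.7] w 0.5
carrier (array([481.3,  74. ]), array([ 92. , 128.6]), 10.9) [-126.2   -1. ] front [-129.2   -1. ] x-range [-189.   -62.3]
dish (array([484.4,  60.1]), array([59. , 58.3]), 0.4) [-111.9   -0.7] front [-110.8   -0.7] x-range [-139.2  -82.9]
```

View pics/c3.png

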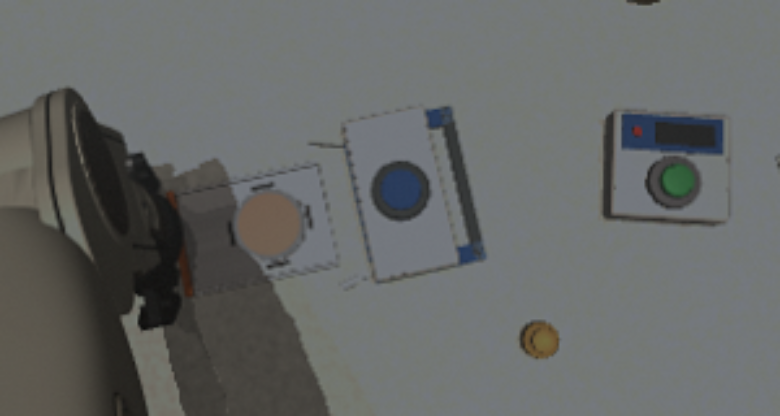

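Centred to about 1 mm and aligned at the guides. I'll push another 90 mm.

step_arm(rows=[[0,0,0,-2,0,0,0],[0,0,0,-4,0,0,0],[0,0,0,-5,0,0,0],[0,0,0,-5,0,0,0],[0,0,0,-5,0,0,0],[0,0,0,-5,0,0,0],[0,0,0,-5,0,0,0],[0,0,0,-5,0,0,0],[0,0,0,-5,0,0,0],[0,0,0,-5,0,0,0],[0,0,0,-5,0,0,0],[0,0,0,-5,0,0,0],[0,0,0,-5,0,0,0],[0,0,0,-5,0,0,0],[0,0,0,-5,0,0,0],[0,0,0,-5,0,0,0],[0,0,0,-5,0,0,0],[0,0,0,-4,0,0,0],[0,0,0,-3,0,0,0],[0,0,0,-2,0,0,0]])

```text
time: 11.25
eef_pos: [0.4849, 0.0609, 0.0053]
eef_rot: [0.636, 0.772, 0.0, -0.0]
contact_force: [0.8, 3.2, 1.2]
width: 0.496
grip_force: 1.5
```

```bash
python3 - <<'E'
from h import *
tool()
E
```

```text
t 11.25 tcp [484.9  60.9   5.3] inB [-112.6   -0. ] x [-0.191  0.982  0.   ] ydeg 11.0 F [0.8 3.2 1.2] w 0.5
```

step_arm(rows=[[0,0,0,-2,0,0,0],[0,0,0,-3,0,0,0],[0,0,0,-3,0,0,0],[0,0,0,-3,0,0,0],[0,0,0,-2,0,0,0],[0,0,0,-2,0,0,0],[0,0,0,-1,0,0,0],[0,0,0,-1,0,0,0]])

```text
time: 12.25
eef_pos: [0.4881, 0.0443, 0.0053]
eef_rot: [0.636, 0.772, 0.0, -0.0]
contact_force: [-0.2, 2.7, 1.5]
width: 0.497
grip_force: 1.7
```

step_arm(rows=[[0,0,0,-1,0,0,0],[0,0,0,-1,0,0,0]])

```text
time: 12.5
eef_pos: [0.4885, 0.0424, 0.0053]
eef_rot: [0.636, 0.772, 0.0, -0.0]
contact_force: [-1.2, 2.7, 2.7]
width: 0.498
grip_force: 1.7
```

step_arm(rows=[[0,0,0,-1,0,0,0],[0,0,0,-0.5,0,0,0]])

```text
time: 12.75
eef_pos: [0.4888, 0.0408, 0.0053]
eef_rot: [0.636, 0.772, 0.0, 0.0]
contact_force: [-0.8, 2.8, 1.8]
width: 0.497
grip_force: 1.7
```

```bash
python3 - <<'E'
from h import *
look("c4")
E
```

```text
t 12.75 tcp [488.8  40.8   5.3] inB [-92.2  -0.1] x [-0.191  0.982 -0.   ] ydeg 11.0 F [-0.8  2.8  1.8] w 0.5
carrier (array([504.3, -41.3]), array([ 88.4, 114. ]), 11.4) [-8.6 -0.7] front [-18.9  -5.3] x-range [-64.7  48.2]
dish (array([ 504.1, -248.4]), array([123.8,  61.7]), 41.5) [194.6 -40.7] front [187.9 -31.2] x-range [166.8 249.2]
```

View pics/c4.png

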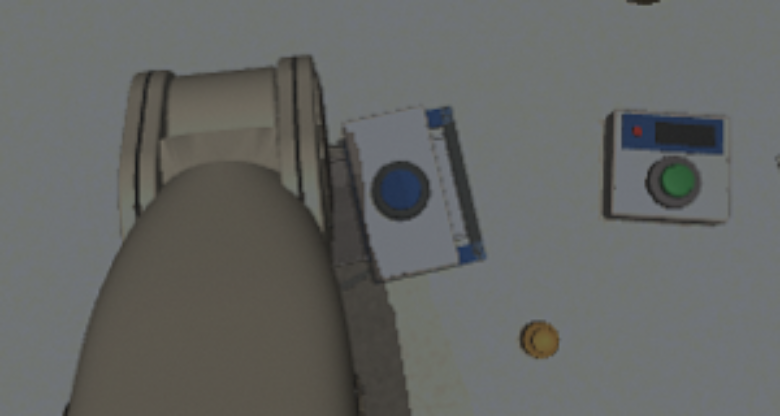

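The carrier's leading edge shows just before the stop bar, with no stop force felt yet. I'll go on in half-millimetre steps.

step_arm(rows=[[0,0,0,-0.5,0,0,0],[0,0,0,-0.5,0,0,0]])

```text
time: 13.15
eef_pos: [0.489, 0.04, 0.0053]
eef_rot: [0.636, 0.772, 0.0, -0.0]
contact_force: [-0.6, 3.7, 3.5]
width: 0.5
grip_force: 1.8
```

step_arm(rows=[[0,0,0,-0.5,0,0,0],[0,0,0,-0.5,0,0,0]])

```text
time: 13.4
eef_pos: [0.4891, 0.0394, 0.0053]
eef_rot: [0.636, 0.772, 0.0, -0.0]
contact_force: [-0.7, 5.6, 3.0]
width: 0.5
grip_force: 3.0
```

step_arm(rows=[[0,0,0,-0.5,0,0,0],[0,0,0,-0.5,0,0,0]])

```text
time: 13.65
eef_pos: [0.489, 0.0394, 0.0054]
eef_rot: [0.636, 0.772, 0.001, -0.001]
contact_force: [-1.8, 9.2, 3.6]
width: 0.504
grip_force: 4.3
```

step_arm(rows=[[0,0,0,-0.5,0,0,0],[0,0,0,-0.5,0,0,0],[0,0,0,0,0,0,0]])

```text
time: 14.02
eef_pos: [0.489, 0.0393, 0.0054]
eef_rot: [0.635, 0.772, 0.002, -0.002]
contact_force: [-1.9, 9.5, 2.8]
width: 0.499
grip_force: 5.3
```

```bash
python3 - <<'E'
from h import *
tool(); print(observe()["moment"])
E
```

```text
t 14.03 tcp [489.   39.3   5.4] inB [-90.7  -0.2] x [-0.192  0.981  0.005] ydeg 11.09 F [-1.9  9.5  2.8] w 0.5
[ 2.10826782  0.49522009 -0.03809629]
```

The stop is firm, about 10 N. I'll back off straight, lift, close the fingers and look.

step_arm(rows=[[0,0,0,2,0,0,0],[0,0,0,5,0,0,0],[0,0,0,15,0,0,0],[0,0,0,25,0,0,0],[0,0,0,20,0,-30,0],[0,0,0,40,0,-40,1],[0,0,0,50,0,-40,1],[0,0,0,50,0,-40,1],[0,0,0,0,0,0,1],[0,0,0,0,0,0,1]])

```text
time: 15.28
eef_pos: [0.4497, 0.2377, 0.1527]
eef_rot: [0.636, 0.772, -0.001, 0.0]
contact_force: [0.1, 0.1, -1.1]
width: -0.002
grip_force: 0.0
```

```bash
python3 - <<'E'
from h import *
look("c5")
im,d=snapshot("side"); m=mask("side","carrier"); cv2.imwrite("pics/s5.png",cv2.resize(im[220:370,200:420],None,fx=3.6,fy=3.6,interpolation=cv2.INTER_CUBIC))
im,d=snapshot("top"); m=mask("top","lip"); P=world("top",d,m)
# orange lip pixels
hsv=cv2.cvtColor(im,cv2.COLOR_BGR2HSV); o=(hsv[...,0]<16)&(hsv[...,1]>120)
o[:230]=0;o[330:]=0;o[:,:270]=0;o[:,345:]=0
L=world("top",d,o)[:,:2]*1000; l=np.stack([(L-B)@bx,(L-B)@by],1)
print(len(l),l.min(0),l.max(0),"slope deg",np.degrees(np.polyfit(l[:,1],l[:,0],1)[0]))
E
```

```text
t 15.28 tcp [449.7 237.7 152.7] inB [-292.8   -0.5] x [-0.192  0.981 -0.001] ydeg 11.05 F [ 0.1  0.1 -1.1] w -0.0
carrier (array([505. , -34.6]), array([ 93.1, 130.2]), 11.2) [-15.    1.3] front [-38.1  -0.2] x-range [-79.7  49.4]
dish None
7 [-74.29694437 -34.18237005] [-74.09159391  39.23772519] slope deg 0.033446455260768476
```

View pics/c5.png

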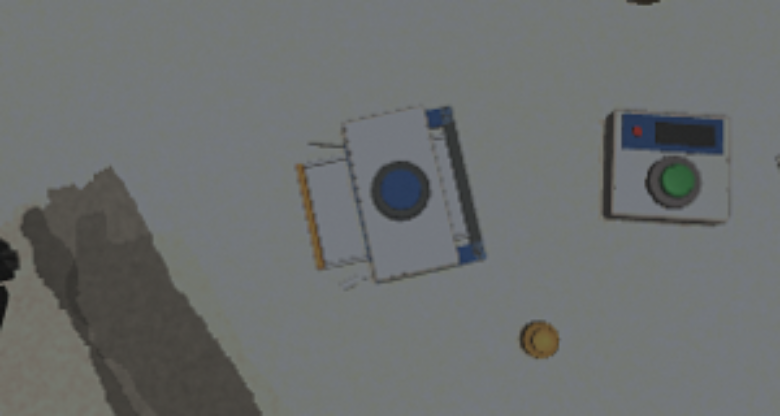

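View pics/s5.png

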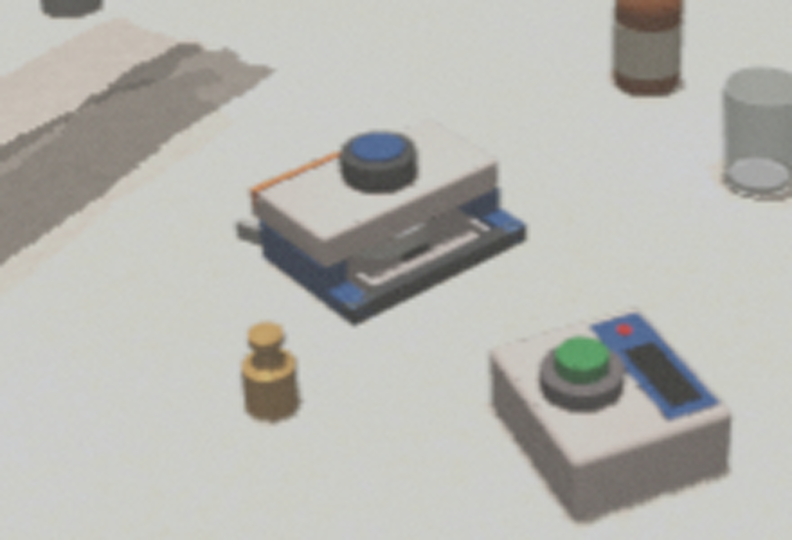

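The carrier is home: origin at bridge x −15.0, edge at 49.4, lip parallel to within 0.1°, and the crops show it square on the dark bar. Next, the button at (510,−275.5), top about 62 mm.

step_arm(rows=[[0,0,0,-20,-1.5,0,1],[0,0,0,-40,-3,0,1],[0,0,0,-40,-3,0,1],[0,0,0,-40,-3,0,1],[0,0,0,-40,-3,0,1],[0,0,0,-40,-3,0,1],[0,0,0,-40,-3,0,1],[0,0,0,-40,-3,0,1],[0,0,0,-40,-3,0,1],[0,0,0,-40,-3,0,1],[0,0,0,-40,-3,0,1],[0,0,0,-40,-3,0,1],[0,0,0,-40,-3,0,1],[0,0,0,-15,-2,0,1],[0,0,0,0,0,30,1],[0,0,0,0,0,30,1],[0,0,0,0,0,20,1],[0,0,0,0,0,0,1],[0,0,0,0,0,0,1]])

```text
time: 18.0
eef_pos: [0.5103, -0.2754, 0.0743]
eef_rot: [0.636, 0.772, 0.0, 0.0]
contact_force: [-0.2, 0.2, 1.3]
width: 0.002
grip_force: 0.0
```

```bash
python3 - <<'E'
from h import *
tool(); im,d=snapshot("side"); m=mask("side","start_top"); P=world("side",d,m)
g=P[P[:,2]>.055]; print(np.percentile(g,[2,50,98],axis=0))
cv2.imwrite("pics/s6.png",cv2.resize(im[250:370,300:440],None,fx=4,fy=4))
E
```

```text
t 18.0 tcp [ 510.3 -275.4   74.3] inB [222.3 -39.9] x [-0.191  0.982 -0.001] ydeg 11.01 F [-0.2  0.2  1.3] w 0.0
[[ 0.49504123 -0.28855833  0.05565288]
 [ 0.50644588 -0.28020782  0.06090636]
 [ 0.51853    -0.26749569  0.06321936]]
```

View pics/s6.png

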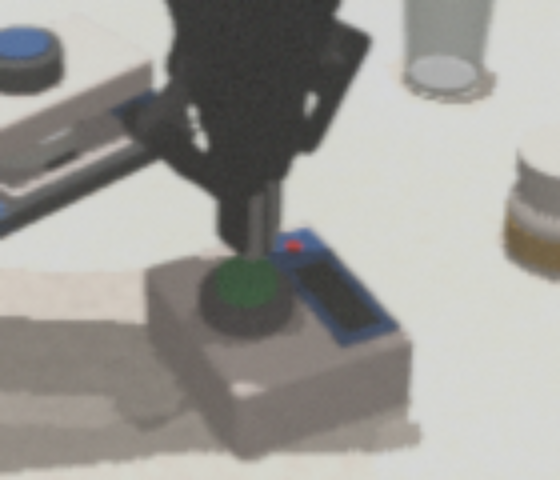

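The shut fingers stand over the green button at (247,280) in the crop. Pressing slowly.

step_arm(rows=[[0,0,0,0,0,5,1],[0,0,0,0,0,3,1],[0,0,0,0,0,2,1],[0,0,0,0,0,1,1],[0,0,0,0,0,1,1],[0,0,0,0,0,1,1],[0,0,0,0,0,0,1]])

```text
time: 18.98
eef_pos: [0.5099, -0.2752, 0.0605]
eef_rot: [0.636, 0.772, 0.0, -0.0]
contact_force: [-0.8, 0.3, 2.9]
width: 0.002
grip_force: 1.1
```

step_arm(rows=[[0,0,0,0,0,1,1],[0,0,0,0,0,1,1],[0,0,0,0,0,0,1]])

```text
time: 19.35
eef_pos: [0.5099, -0.2752, 0.0585]
eef_rot: [0.636, 0.772, 0.0, -0.0]
contact_force: [-1.4, 0.4, 3.5]
width: 0.002
grip_force: 1.7
```

step_arm(rows=[[0,0,0,0,0,1,1],[0,0,0,0,0,0,1]])

```text
time: 19.6
eef_pos: [0.5099, -0.2752, 0.0574]
eef_rot: [0.636, 0.772, -0.0, -0.0]
contact_force: [-2.5, 2.2, 4.1]
width: 0.0
grip_force: 2.0
```

step_arm(rows=[[0,0,0,0,0,1,1],[0,0,0,0,0,0,1]])

```text
time: 19.85
eef_pos: [0.5099, -0.2752, 0.0564]
eef_rot: [0.636, 0.772, 0.0, -0.0]
contact_force: [-2.6, 1.6, 4.8]
width: 0.0
grip_force: 2.3
```

step_arm(rows=[[0,0,0,0,0,0.7,1],[0,0,0,0,0,0,1]])

```text
time: 20.1
eef_pos: [0.51, -0.2752, 0.0561]
eef_rot: [0.636, 0.772, 0.0, 0.0]
contact_force: [-2.7, 1.6, 7.3]
width: 0.002
grip_force: 3.3
```

step_arm(rows=[[0,0,0,0,0,0.7,1],[0,0,0,0,0,0,1]])

```text
time: 20.35
eef_pos: [0.51, -0.2753, 0.056]
eef_rot: [0.636, 0.772, 0.0, 0.0]
contact_force: [-3.2, 2.1, 9.5]
width: -0.004
grip_force: 5.0
```

Bottomed out at 56 mm with the force climbing. One more firm millimetre, then release.

step_arm(rows=[[0,0,0,0,0,1,1],[0,0,0,0,0,0,1],[0,0,0,0,0,0,1]])

```text
time: 20.72
eef_pos: [0.51, -0.2753, 0.0559]
eef_rot: [0.636, 0.772, 0.0, 0.0]
contact_force: [-6.1, 3.0, 15.3]
width: -0.001
grip_force: 7.4
```

step_arm(rows=[[0,0,0,0,0,-3,1],[0,0,0,0,0,-5,1],[0,0,0,0,0,-15,1],[0,0,0,0,0,-40,1],[0,0,0,0,0,-40,1],[0,0,0,40,-20,0,1],[0,0,0,40,-40,0,1],[0,0,0,0,-40,0,1],[0,0,0,0,-40,0,1],[0,0,0,0,-40,0,1],[0,0,0,0,0,0,1],[0,0,0,0,0,0,1]])

```text
time: 22.22
eef_pos: [0.319, -0.2317, 0.1577]
eef_rot: [0.636, 0.771, 0.0, 0.001]
contact_force: [-0.4, 0.2, 0.7]
width: 0.0
grip_force: 0.0
```

```bash
python3 - <<'E'
from h import *
look()
im,d=snapshot("top"); m=mask("top","start_top"); P=world("top",d,m); print(np.percentile(P[:,2],[50,90]))
im,d=snapshot("side"); cv2.imwrite("pics/s7.png",im)
E
```

```text
t 22.23 tcp [ 319.  -231.7  157.7] inB [ 142.6 -219.2] x [-0.19   0.982 -0.002] ydeg 10.97 F [-0.4  0.2  0.7] w 0.0
carrier (array([504. , -34.6]), array([ 88.4, 129.1]), 10.7) [-15.2   0.3] front [-38.2   0.8] x-range [-78.7  48.9]
dish NoneTraceback (most recent call last):
  File "<stdin>", line 3, in <module>
  File "h.py", line 5, in world
    v,u=np.nonzero(mask&(depth>0)); d=depth[v,u]
                   ~~~~^^~~~~~~~~
TypeError: unsupported operand type(s) for &: 'NoneType' and 'bool'
```

```bash
python3 - <<'E'
from h import *
im,d=snapshot("side"); m=mask("side","start_top")
if m is not None: P=world("side",d,m); print(np.percentile(P[:,2],[50,90]))
cv2.imwrite("pics/s7.png",im)
E
```

```text
[0.06085251 0.06227634]
```

View pics/s7.png

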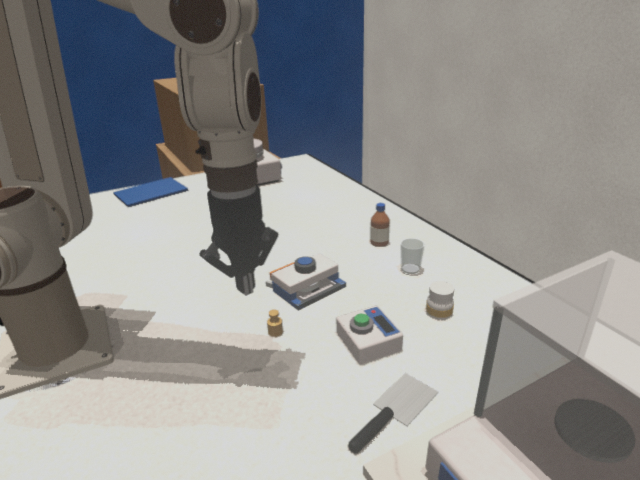

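The button is up again at (362,321), the carrier is home under the bridge at (306,275), the other things are where they were, and the arm is clear.

```bash
python3 -c "
from cell import hand_in
print(hand_in())"
```

```text
the job is handed in; nothing more can be done
None
```

The carrier is home and square against the stop bar, the start button was pressed fully down and came back up, and the job was handed in at about 22 s; the dish was hidden under the bridge at the end, so I last saw it seated just before it went in.

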